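Load a lug plate in the weld fixture and hold the spring keeper over it

TASK

Pick up the aluminium plate with the upright lug in its middle, lower it (do not drop it) into the rectangular nest of the weld fixture so that it sits fully down, flat and square, and let go of it. Then take the black grip block of the fixture's spring-return slide and pull it out until its pointer stands over the gap between the two ears of the index clip, and keep it there: the program finishes while still holding the slide at the mark, as it springs back when let go. Leave the bent bracket, the magnet square and the bolt where they are.

Things in the scene. Friction and masses are not known exactly. Their poses are not given: they have to be found in the camera images.
- lug_plate: Part to load: aluminium plate 100 (x) x 70 (y) x 10 mm with an upright lug in the middle of its top: 50 mm long (x), 12 mm thick (y), from 10 to 50 mm above the underside, with a round eye (drawn on, solid). 0.2 to 0.37 kg. Origin: centre of underside; z up. Half a turn about z makes no difference. Loose on the table, left or right of the fixture.
- fixture: Weld fixture, fixed: aluminium base plate 12 mm thick from x = -105 to 195, y = -60 to 205 mm about its origin, which lies on the table under the nest's centre. Carries the nest, a spring slide on a track along x at y = 125, its spring can (x = 104 to 186, top 50 mm above the table) and an index bar at y = 182. The slide pulls out along the fixture's -x, roughly toward the robot.
- nest (a point): Centre of the nest's floor, on the base plate, 12 mm above the table; fixture's axes. The nest is a rectangle 104 (x) x 74 (y) mm between four low steel rails, corners open: 2 mm free each side of the plate, long side along x. Rail inner faces rise straight 5 mm, then lean back at 45 degrees to tops 9 mm above the floor.
- keeper: Spring slide: carriage, grip block, pointer, and a keeper finger, underside 12.5 mm above the nest floor. At rest the finger is 77 mm beyond the nest centre (+x); pulled out it passes over the seated plate, beside the lug; a raised plate blocks it. Travel 90 mm. Spring: 3.9 N at rest, 1.1 N more per 10 mm. Origin under the grip block, at rest x = 30, y = 125, z = 28 mm in the fixture's frame.
- grip (a point): Centre of the black grip block on the slide: block 24 (x, along the pull) x 40 (y) x 40 mm high, centre 64 mm and top 84 mm above the table; carriage top below it 44 mm above the table. Free on all sides above the carriage. Moves with the slide. Fixture's axes.
- pointer (a point): Point of the slide's pointer, a steel blade 4 mm wide (x) that sticks out sideways (+y) from the carriage, 57 mm in +y from the grip block's centre; it moves with the slide just above the index bar, 38 mm above the table. Fixture's axes.
- mark (a point): Middle of the 14 mm gap between the two ears of the index clip, 34 mm above the table. The clip (26 x 22 mm, ears 6 mm wide) is fixed on the index bar, 40 to 72 mm in -x from the pointer's rest position; it differs each time. At the mark: the pointer's x equals the mark's along the fixture's x within 5 mm (whole blade over the gap). Fixture's axes.
- bracket: Bystander: bent bracket, thin aluminium plate 100 x 70 x 5 mm with a large 46 mm round hole and an upright flange 55 mm high on one short side. Loose, on the other side of the fixture from the lug plate. Origin: centre of the underside.
- bolt: Bystander: brass bolt 50 mm long with an 18 mm head, lying on the near left of the table. Origin: on its underside.
- magnet_square: Bystander: small grey triangular magnet square, legs about 70 mm, 14 mm thick, lying loose to the far right of the fixture. Origin: on its underside, near the middle.
Mind the look-alikes: they are no part of the job. Leave any green look-alike of the lug_plate alone.

How it is judged:
On the way, in this order (a step that is already met when the one before it is completed fails the run):
1. the lug plate is fully down, flat and square in the nest, and let go of (x of lug_plate in the frame of nest between -0.004 and 0.004 m and y of lug_plate in the frame of nest between -0.004 and 0.004 m and z of lug_plate in the frame of nest between -0.0025 and 0.0025 m and angle between lug_plate's own z axis and vertical below 0.04 rad and angle between the x axis of lug_plate and the x axis of nest, either way round below 0.07 rad and contact force between the fingers and lug_plate below 0.3 N and linear speed of lug_plate below 0.03 m/s), for 0.2 s.
2. the slide is pulled out with its pointer at the mark (x of pointer in the frame of mark between -0.005 and 0.005 m), for 0.3 s.
At the end, for the whole second after the job is handed in: Plate down in the nest (underside within 2.5 mm, centre within 4 mm each way, tilt under 0.04 rad, square within 0.07 rad), untouched by the robot; the robot alone holds the slide still (over 3 N, under 20 mm/s), pointer within 5 mm of the mark along the slide; nothing else props it (all of step 1 and all of step 2 and contact force between the arm and lug_plate below 0.3 N and linear speed of keeper below 0.02 m/s and contact force between any of the fingers, the arm and keeper above 3 N and contact force between keeper and lug_plate below 2 N and contact force between keeper and bracket below 0.3 N and contact force between keeper and magnet_square below 0.3 N and contact force between keeper and bolt below 0.3 N); the arm keeps its last pose, push and grip.
It fails at once if the bent bracket is moved more than 30 mm (distance of bracket from where it was at the start of the episode above 0.03 m).
It fails at once if the magnet square is moved more than 30 mm (distance of magnet_square from where it was at the start of the episode above 0.03 m).
It fails at once if the bolt is moved more than 30 mm (distance of bolt from where it was at the start of the episode above 0.03 m).
It fails at once if the plate is dropped or slammed into the nest (over 0.45 m/s within 30 mm of its seat) (distance between lug_plate and nest below 0.03 m and linear speed of lug_plate above 0.45 m/s).
It also fails if it takes over 56 s, if anything falls off the work surface, if the arm or the gripper's body presses on something with over 40 N, if the wrist force passes 120 N, or if a joint passes its speed limit or range.

ROBOT

A 6-joint arm with a two-finger parallel gripper is mounted at the origin on the work surface. World frame = base frame: x ahead of the robot, y to its left, z up, the work surface at z = 0. Lengths are in m, angles in rad, forces in N, time in s.
With the tool pointing down it reaches from about 0.35 to 0.95 m from the base axis. Payload 17.4 kg.
Tool frame: the origin (TCP) lies between the finger pads; the fingertips stand 8 mm ahead of it and the grasp point (between the pads) lies 11 mm behind it; z points along the fingers, y is the direction in which the jaws open and shut (so a half turn about z gives the same grasp; the last joint's range is limited). The gripper opens to 93 mm and grips with 3 to 60 N. Pads are 15 mm wide; open, the fingers measure 128 mm over their backs; the gripper's body (75 mm by 188 mm) begins 65 mm behind the grasp point.
Start: joints at [-1.175, 0.116, 1.442, -0, 1.584, -0.038], TCP at [0.284, -0.612, 0.227] pointing down, gripper open.
Joint ranges: [-2.83, 2.83], [-0.83, 2.19], [0.07, 2.5], [-1.14, 4.28], [0.01, 3], [-2.97, 2.97]. Speed limits (rad/s): [1.89, 1.89, 2.22, 3.14, 3.14, 3.14].

INTERFACE

Orientations are given as a unit quaternion [w, x, y, z].
In Python, from plant import * gives the robot as it stands.
- The arm moves only by the tool move_arm, never from a script. Its argument "moves" is a list of rows, each a list of 7 numbers: the shift along the tool's x, y, z in m, then the turn, a rotation vector about the tool's x, y, z in rad, then the closure, from 0 (fully open) to 1 (shut). In form: [[dx, dy, dz, ax, ay, az, grip], ...]. A call has exactly 5 rows; each row shifts and turns the commanded pose from where the row before left it, along the tool's axes as they then stand; what a row does not reach is not made up. A row lasts 1/12 s, in which the tool goes at most 41.7 mm and 7.16 degrees, less where a joint would pass 70% of its speed; a pose out of reach is approached as far as the arm can. A call with a gripper value outside its range is refused whole. The fingers move at their own pace and stop on an object; the grip force is fixed at half the most. Time passes only in rows, so rows that do not move let the fingers close, or fill a call up. It gives the time, the measured TCP pose, the force and the opening at its end, in the units of the state.
- get_obs(): the state, without advancing time (a new reading comes with each control period).
- read_camera(name): name is "scene" or "top" or "wrist"; returns (picture, depth): 384x512x3 uint8, blue, green, red; 384x512 float32, m along the optical axis (not along the pixel's ray), 0 where there is no reading.
- camera_model(name): a dict with "fx", "fy", "cx", "cy" (pixels), "extrinsics" (4x4, takes a point from world to camera coordinates); the wrist camera has in their place "hand_eye" (4x4, takes a point from camera to tool coordinates, whose origin is the TCP and whose axes are the flange's). Camera axes: x right, y down, z forward; pixel columns grow to the right and rows downward; lengths in m; the calibration is good to about 2 mm. A picture is of the moment at which its call begins: read the wrist's pose just before it. camera_model takes no time and is no camera call.
- sign_off(): hands the job in, once; it reports no verdict.
The state is a dict: "time": time; "qpos": joint angles; "joint_velocities": joint speeds; "effort": joint torques, N m; "eef_pos": TCP position; "tool_rot": TCP orientation; "wrist_force": force on the tool from outside, world axes, zero at the start; "ft_torque": the same for the moment, N m; "gripper_width": finger opening in m.
Only numpy, scipy, OpenCV 4.12 (cv2) and the standard library are available. Lean on these libraries where they do the work, as an engineer would, in place of code of your own. Each camera call takes 0.05 s, during which the arm holds its last target. There are 200 camera calls.

## Working session

There is one attempt and no reset: what is moved stays moved. The work goes in short steps, Python scripts to look and compute and a tool call to move; the robot and the scene stay as the last step left them, time stands still between calls to the robot, and variables do not carry over. Pictures are saved under pics/ and viewed, about 8 in all and at most 12, crops included, and the job is handed in when it is done.

Besides the shell and the picture viewer there is one more tool, called by a JSON object that holds its "fn" and its "kwargs", one argument or row to a line. move_arm: Moves the arm, as the interface text tells. Its arguments: {"type":"object","properties":{"moves":{"type":"array"}},"required":["moves"]}

```bash
mkdir -p pics; ls
python3 - <<'E'
from plant import *
import cv2,numpy as np
for n in("top","scene"):
    p,d=read_camera(n); cv2.imwrite(f"pics/{n}0.png",p); np.save(f"pics/{n}0.npy",d)
    m=camera_model(n); print(n,m["fx"],m["cx"],m["cy"],np.round(m["extrinsics"],3).tolist())
o=get_obs(); print({k:np.round(v,3).tolist() for k,v in o.items()})
print(np.round(camera_model("wrist")["hand_eye"],3).tolist())
E
```

```text
pics
top 352.3107668012343 253.9287379790668 190.7873856935283 [[-0.004, -1.0, -0.007, 0.116], [-0.99, 0.005, -0.139, 0.467], [0.139, 0.007, -0.99, 1.006], [0.0, 0.0, 0.0, 1.0]]
scene 425.06725401897404 253.16210703968716 192.3838008623694 [[-0.629, 0.777, -0.013, 0.217], [0.542, 0.426, -0.725, -0.255], [-0.558, -0.463, -0.689, 1.566], [0.0, 0.0, 0.0, 1.0]]
{'time': 0.1, 'qpos': [-1.175, 0.116, 1.442, 0.0, 1.584, -0.038], 'joint_velocities': [0.0, -0.001, -0.001, 0.001, -0.001, -0.001], 'effort': [0.002, -72.289, -62.386, 0.078, 0.023, -0.0], 'eef_pos': [0.284, -0.612, 0.226], 'tool_rot': [-0.001, 0.977, 0.215, -0.0], 'wrist_force': [-0.391, -0.131, -0.364], 'ft_torque': [0.001, 0.004, -0.006], 'gripper_width': 0.092}
[[-0.0, -0.971, -0.237, 0.066], [1.0, -0.001, 0.0, 0.0], [-0.0, -0.237, 0.971, -0.158], [0.0, 0.0, 0.0, 1.0]]
```

View pics/top0.png

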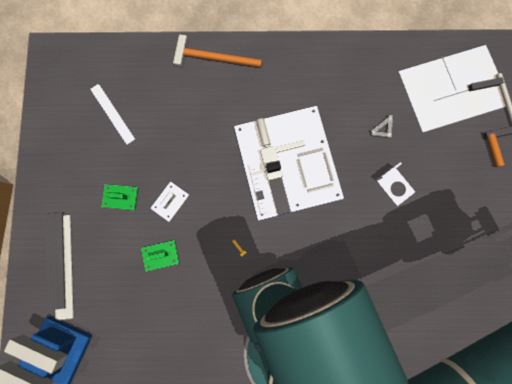

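View pics/scene0.png

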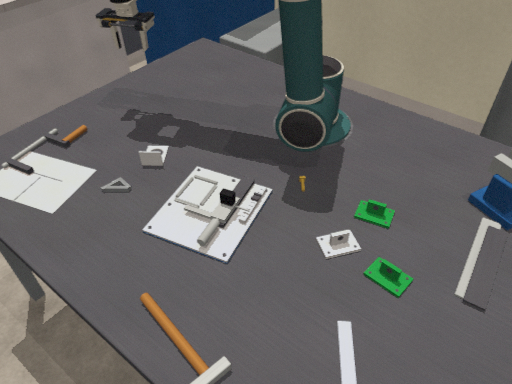

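The top view shows the white lug plate at (170,201), with its lug line. The green look-alikes are at (120,197) and (160,256). The white one is the match, since the part is aluminium and the green ones are excluded. The fixture is at (290,162) and the bracket at (397,185). Next I'll measure these and enlarge a crop to confirm.

```bash
cat > h.py <<'E'
from plant import *
import cv2,numpy as np
from scipy.spatial.transform import Rotation as R
def cam(n,o=None):
    m=camera_model(n)
    if n=="wrist":
        T=np.eye(4); q=o["tool_rot"]; T[:3,:3]=R.from_quat([q[1],q[2],q[3],q[0]]).as_matrix(); T[:3,3]=o["eef_pos"]
        E=T@m["hand_eye"]
    else: E=np.linalg.inv(m["extrinsics"])
    return m,E
def ray(m,E,uv,z):
    uv=np.atleast_2d(uv).astype(float)
    d=np.c_[(uv[:,0]-m["cx"])/m["fx"],(uv[:,1]-m["cy"])/m["fy"],np.ones(len(uv))]@E[:3,:3].T
    return E[:3,3]+d*((z-E[2,3])/d[:,2])[:,None]
def proj(m,E,P):
    C=np.linalg.inv(E); c=np.atleast_2d(P)@C[:3,:3].T+C[:3,3]
    return np.c_[c[:,0]/c[:,2]*m["fx"]+m["cx"],c[:,1]/c[:,2]*m["fy"]+m["cy"]]
def rect(m,E,mask,z,seed):
    "blob nearest seed -> metric min-area rect: centre, sizes, angle of long side"
    cs,_=cv2.findContours(mask,cv2.RETR_EXTERNAL,cv2.CHAIN_APPROX_NONE)
    cs=[c for c in cs if cv2.contourArea(c)>100]
    c=max(cs,key=lambda c:cv2.pointPolygonTest(c,tuple(map(float,seed)),True))
    P=ray(m,E,c[:,0,:],z)[:,:2]
    (cx,cy),(w,h),a=cv2.minAreaRect((P*1000).astype(np.float32))
    if w<h: w,h,a=h,w,a+90
    return np.array([cx,cy])/1000,(w,h),(a+90)%180-90
E
python3 - <<'E'
from h import *
p=cv2.imread("pics/top0.png"); d=np.load("pics/top0.npy"); m,E=cam("top")
w=(p.min(2)>150).astype(np.uint8)*255
w=cv2.morphologyEx(w,cv2.MORPH_CLOSE,np.ones((5,5)))
for nm,z,s in(("plate",.010,(165,203)),("fixture",.012,(280,190)),("bracket",.005,(397,175))):
    print(nm,rect(m,E,w,z,s))
cv2.imwrite("pics/crop1.png",cv2.resize(p[95:230,95:355],None,fx=3,fy=3,interpolation=cv2.INTER_CUBIC))
E
```

```text
plate (array([0.44049533, 0.36948004]), (101.16446685791016, 71.85784149169922), -35.51823806762695)
fixture (array([0.56148126, 0.01167719]), (303.9993591308594, 266.6759948730469), 14.02435302734375)
bracket (array([ 0.49108212, -0.32295874]), (98.9822006225586, 94.51432800292969), 36.218421936035156)
```

View pics/crop1.png

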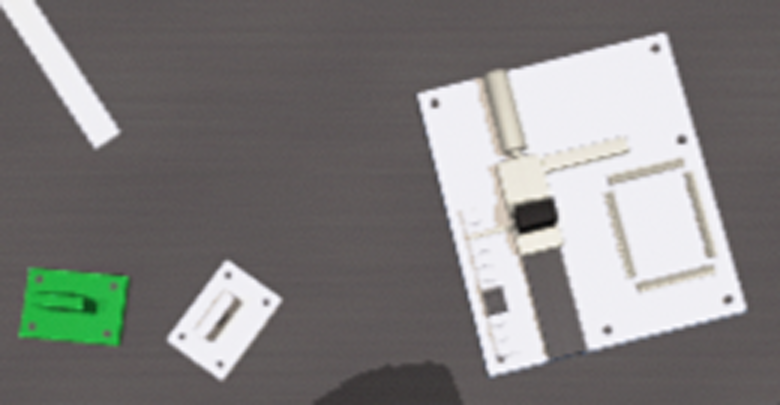

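The crop shows the white lug plate, with its upright lug, at crop (225,320). It measures 101x72 mm, so this is the part. The fixture's long side is at 14°. I'll move over the fixture for a near look.

{"fn": "move_arm", "kwargs": {
  "moves": [
    [0.0264,-0.0231,-0.0045,0,0,0,0],
    [0.0264,-0.0231,-0.0045,0,0,0,0],
    [0.0264,-0.0231,-0.0045,0,0,0,0],
    [0.0264,-0.0231,-0.0045,0,0,0,0],
    [0.0264,-0.0231,-0.0045,0,0,0,0]
  ]
}}

```text
time: 0.52
eef_pos: [0.3552, -0.4506, 0.2489]
tool_rot: [-0.0, 0.977, 0.215, -0.0]
wrist_force: [0.9, -0.3, 0.3]
gripper_width: 0.0933
```

{"fn": "move_arm", "kwargs": {
  "moves": [
    [0.0264,-0.0231,-0.0045,0,0,0,0],
    [0.0264,-0.0231,-0.0045,0,0,0,0],
    [0.0264,-0.0231,-0.0045,0,0,0,0],
    [0.0264,-0.0231,-0.0045,0,0,0,0],
    [0.0264,-0.0231,-0.0045,0,0,0,0]
  ]
}}

```text
time: 0.93
eef_pos: [0.4264, -0.2903, 0.2717]
tool_rot: [-0.0, 0.977, 0.215, -0.0]
wrist_force: [0.3, -0.5, -0.6]
gripper_width: 0.0926
```

{"fn": "move_arm", "kwargs": {
  "moves": [
    [0.0264,-0.0231,-0.0045,0,0,0,0],
    [0.0264,-0.0231,-0.0045,0,0,0,0],
    [0.0264,-0.0231,-0.0045,0,0,0,0],
    [0.0264,-0.0231,-0.0045,0,0,0,0],
    [0.0264,-0.0231,-0.0045,0,0,0,0]
  ]
}}

```text
time: 1.35
eef_pos: [0.4976, -0.1299, 0.2942]
tool_rot: [-0.0, 0.977, 0.215, -0.0]
wrist_force: [0.1, -0.0, -0.8]
gripper_width: 0.0931
```

{"fn": "move_arm", "kwargs": {
  "moves": [
    [0.0264,-0.0231,-0.0045,0,0,0,0],
    [0.0264,-0.0231,-0.0045,0,0,0,0],
    [0.0264,-0.0231,-0.0045,0,0,0,0],
    [0.0264,-0.0231,-0.0045,0,0,0,0],
    [0,0,0,0,0,0,0]
  ]
}}

```text
time: 1.77
eef_pos: [0.5558, 0.001, 0.3122]
tool_rot: [-0.001, 0.976, 0.217, 0.0]
wrist_force: [-0.0, 0.0, 0.1]
gripper_width: 0.093
```

Run:
```python
from h import *
o=get_obs(); p,d=read_camera("wrist"); cv2.imwrite("pics/w1.png",p); np.save("pics/w1.npy",d)
m,E=cam("wrist",o); print(m["fx"],np.round(E[:3,3],3))
import pickle; pickle.dump((m,E),open("pics/w1.pkl","wb"))
a=np.radians(14.0); x=np.array([np.cos(a),np.sin(a),0]); y=np.array([-x[1],x[0],0]); O=np.array([.5354,-.0695,0])
F=lambda u,v,w:O+x*u/1e3+y*v/1e3+[0,0,w/1e3]
g=p.copy()
for P in [F(i*52,j*37,12) for i in(-1,1) for j in(-1,1)]+[F(18+24*i,105+40*j,84) for i in(0,1) for j in(0,1)]+[F(30,182,38),F(-105,-60,12),F(-105,205,12),F(195,-60,12),F(195,205,12)]:
    u=proj(m,E,P)[0]; cv2.circle(g,tuple(np.int32(np.round(u))),2,(0,0,255),1)
cv2.imwrite("pics/w1a.png",cv2.resize(g,None,fx=1.5,fy=1.5))
```

```text
335.6593245145957 [0.616 0.029 0.47 ]
```

View pics/w1a.png

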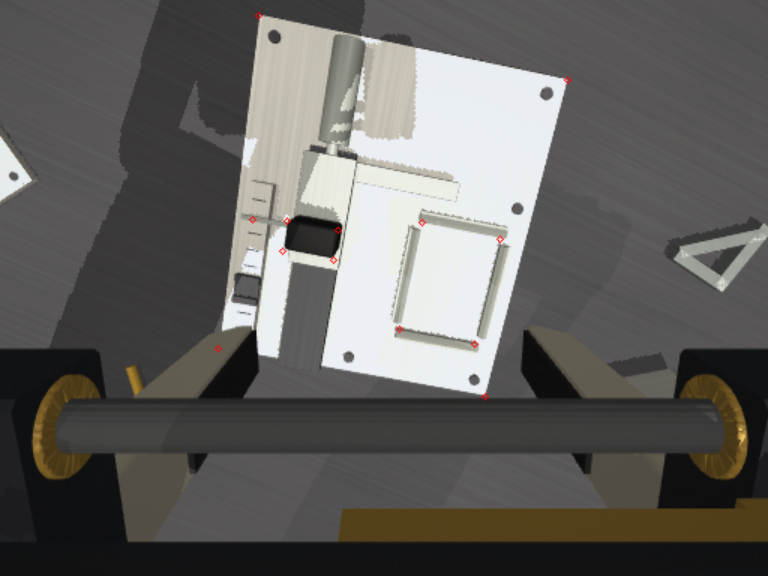

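Predicted fixture points coincide with the base corners, the nest's inner corners and the grip block to about 1 px. The clip is around (247,288). Next I refine the edges and zoom in on the clip and pointer.

Run:
```python
from h import *
import pickle
m,E=pickle.load(open("pics/w1.pkl","rb")); p=cv2.imread("pics/w1.png"); g=cv2.cvtColor(p,cv2.COLOR_BGR2GRAY).astype(float)
a=np.radians(14.0); x=np.array([np.cos(a),np.sin(a),0]); y=np.array([-x[1],x[0],0]); O=np.array([.5354,-.0695,0])
F=lambda u,v,w:O+x*u/1e3+y*v/1e3+[0,0,w/1e3]
# base-plate edges: brightness step across predicted edge, at z=12
def edge(f,ts):
    out=[]
    for t in ts:
        s=np.arange(-9,9.01,.25); uv=proj(m,E,np.array([f(t,k) for k in s])).astype(np.float32)
        v=cv2.remap(g.astype(np.float32),uv[:,:1],uv[:,1:],cv2.INTER_LINEAR)[:,0]
        v=np.abs(np.gradient(cv2.GaussianBlur(v[:,None],(1,5),0)[:,0])); out.append((t,s[v.argmax()]))
    out=np.array(out); k=np.polyfit(out[:,0],out[:,1],1); r=out[:,1]-np.polyval(k,out[:,0])
    ok=abs(r)<1.5; k=np.polyfit(out[ok,0],out[ok,1],1); return np.round(np.polyval(k,0),2),np.round(np.degrees(k[0]),2),ok.sum(),len(ts)
print("y=-60 edge offs,slope",edge(lambda t,k:F(t,-60+k,12),np.arange(-95,185,7)))
print("x=195 edge",edge(lambda t,k:F(195+k,t,12),np.arange(-50,110,7)))
print("x=-105 edge",edge(lambda t,k:F(-105+k,t,12),np.arange(-50,70,7)))
for h,y0 in((36,182),):
    # rectified strip of index bar: 0.25 mm/px, u -60..60, v 150..205
    U,V=np.meshgrid(np.arange(60,-60,-.25),np.arange(205,145,-.25))
    uv=proj(m,E,np.array([F(u,v,h) for u,v in zip(U.ravel(),V.ravel())])).astype(np.float32)
    s=cv2.remap(p,uv[:,0].reshape(U.shape),uv[:,1].reshape(U.shape),cv2.INTER_CUBIC)
    s=cv2.resize(s,None,fx=1.6,fy=1.6)
    for u in range(-60,61,10):
        c=int((60-u)*6.4); cv2.line(s,(c,0),(c,12 if u%20 else 20),(0,0,255),1)
    cv2.imwrite("pics/clip.png",s)
```

```text
y=-60 edge offs,slope (np.float64(0.13), np.float64(0.03), np.int64(40), 40)
x=195 edge (np.float64(0.94), np.float64(-0.1), np.int64(23), 23)
x=-105 edge (np.float64(1.91), np.float64(0.02), np.int64(18), 18)
```

View pics/clip.png

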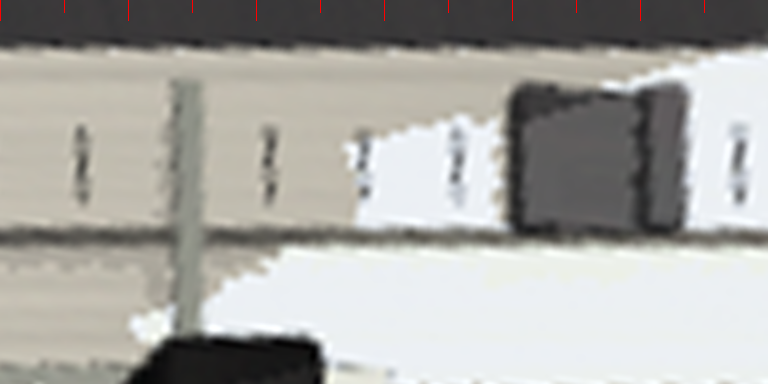

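The pointer is at u≈30.8 and the clip's middle at u≈-33.6, so the pull is about 64 mm, inside the 40–72 range given. Now to the plate.

{"fn": "move_arm", "kwargs": {
  "moves": [
    [0.0052,-0.0383,0,0,0,0,0],
    [0.0052,-0.0383,0,0,0,0,0],
    [0.0052,-0.0383,0,0,0,0,0],
    [0.0052,-0.0383,0,0,0,0,0],
    [0.0052,-0.0383,0,0,0,0,0]
  ]
}}

```text
time: 2.23
eef_pos: [0.4966, 0.1818, 0.312]
tool_rot: [0.0, 0.977, 0.215, -0.0]
wrist_force: [0.8, -0.2, 0.8]
gripper_width: 0.0931
```

{"fn": "move_arm", "kwargs": {
  "moves": [
    [0.0052,-0.0383,0,0,0,0,0],
    [0.0052,-0.0383,0,0,0,0,0],
    [0.0052,-0.0383,0,0,0,0,0],
    [0.0052,-0.0383,0,0,0,0,0],
    [0.0052,-0.0383,0,0,0,0,0]
  ]
}}

```text
time: 2.65
eef_pos: [0.4399, 0.3668, 0.312]
tool_rot: [0.0, 0.977, 0.215, 0.0]
wrist_force: [0.1, -0.1, -0.5]
gripper_width: 0.0929
```

{"fn": "move_arm", "kwargs": {
  "moves": [
    [0,0,0.006,0,0,-0.1042,0],
    [0,0,0.006,0,0,-0.1042,0],
    [0,0,0.006,0,0,-0.1042,0],
    [0,0,0.006,0,0,-0.1042,0],
    [0,0,0.006,0,0,-0.1042,0]
  ]
}}

```text
time: 3.07
eef_pos: [0.4408, 0.3652, 0.2815]
tool_rot: [0.0, 0.887, 0.462, -0.0]
wrist_force: [0.6, 0.2, 0.3]
gripper_width: 0.0931
```

{"fn": "move_arm", "kwargs": {
  "moves": [
    [0,0,0.006,0,0,-0.1042,0],
    [0,0,0.006,0,0,-0.1042,0],
    [0,0,0.006,0,0,-0.1042,0],
    [0,0,0.006,0,0,-0.1042,0],
    [0,0,0.006,0,0,-0.1042,0]
  ]
}}

```text
time: 3.48
eef_pos: [0.4408, 0.365, 0.2515]
tool_rot: [0.0, 0.738, 0.674, -0.0]
wrist_force: [0.6, -0.4, 0.7]
gripper_width: 0.0927
```

{"fn": "move_arm", "kwargs": {
  "moves": [
    [0,0,0.006,0,0,-0.1042,0],
    [0,0,0.006,0,0,-0.1042,0],
    [0,0,0.006,0,0,-0.1042,0],
    [0,0,0.006,0,0,-0.1042,0],
    [0,0,0.006,0,0,-0.1042,0]
  ]
}}

```text
time: 3.9
eef_pos: [0.4409, 0.365, 0.2215]
tool_rot: [0.0, 0.54, 0.842, -0.0]
wrist_force: [0.9, 0.8, 0.1]
gripper_width: 0.0932
```

{"fn": "move_arm", "kwargs": {
  "moves": [
    [0,0,0.006,0,0,-0.1042,0],
    [0,0,0.006,0,0,-0.1042,0],
    [0,0,0.006,0,0,-0.1042,0],
    [0,0,0.006,0,0,-0.1042,0],
    [0,0,0.006,0,0,-0.1042,0]
  ]
}}

```text
time: 4.32
eef_pos: [0.4408, 0.365, 0.1916]
tool_rot: [-0.0, 0.305, 0.952, -0.0]
wrist_force: [0.1, 0.5, 0.5]
gripper_width: 0.0928
```

Run:
```python
from h import *
o=get_obs(); p,d=read_camera("wrist"); cv2.imwrite("pics/w2.png",p)
m,E=cam("wrist",o)
w=cv2.morphologyEx((p.min(2)>140).astype(np.uint8)*255,cv2.MORPH_CLOSE,np.ones((7,7)))
s=proj(m,E,[.4405,.3695,.01])[0]; print(s,np.round(o["eef_pos"],4),o["tool_rot"])
c,sz,a=rect(m,E,w,.010,s); print(c,sz,a)
for i in(-1,1):
  for j in(-1,1):
    t=np.radians(a); P=[c[0]+i*.05*np.cos(t)-j*.035*np.sin(t),c[1]+i*.05*np.sin(t)+j*.035*np.cos(t),.01]
    cv2.circle(p,tuple(np.int32(proj(m,E,P)[0])),3,(0,0,255),1)
cv2.imwrite("pics/w2a.png",p)
```

```text
[262.16490691 167.05382712] [0.4408 0.365  0.1916] [-7.04696323e-05  3.04801113e-01  9.52415994e-01 -2.25957978e-04]
[0.43595959 0.35539917] (105.74327087402344, 100.35659790039062) -35.523128509521484
```

View pics/w2a.png

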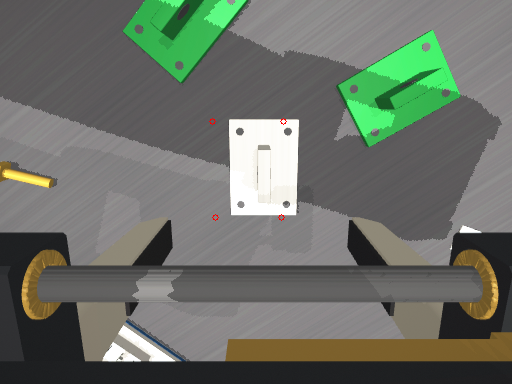

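The white plate is clearly seen, corners (229,120) to (297,215), but my mask merged with the floor. I'll use a stricter threshold.

```bash
cat >> h.py <<'E'
def goto(o,xyz,yaw):
    "shift in tool axes at present, and turn about tool z"
    q=o["tool_rot"]; r=R.from_quat([q[1],q[2],q[3],q[0]]).as_matrix(); t=np.degrees(np.arctan2(r[1,0],r[0,0]))
    dy=(yaw-t+180)%360-180
    print("tool yaw %.2f tilt %s shift(tool) %s turn az %.4f"%(t,np.round(r[:,2],4),np.round(r.T@(np.array(xyz)-o["eef_pos"]),4),-np.radians(dy)))
E
python3 - <<'E'
from h import *
o=get_obs(); p=cv2.imread("pics/w2.png"); m,E=cam("wrist",o)
w=cv2.morphologyEx((p.min(2)>185).astype(np.uint8)*255,cv2.MORPH_OPEN,np.ones((5,5)))
w[:110]=0;w[222:]=0;w[:,:215]=0;w[:,310:]=0
c,sz,a=rect(m,E,w,.010,(250,190)); print(c,sz,a)
# lug top: slightly darker than plate? report image angle check via rect in px
ys,xs=np.where(w); print(xs.min(),xs.max(),ys.min(),ys.max())
goto(o,[*c,.06],144.5); goto(o,[.4405,.3695,.06],144.5)
print(proj(m,E,[[*c,.05],[.4405,.3695,.05]]))
E
```

```text
[0.44131512 0.3695191 ] (98.62284088134766, 69.28010559082031) -35.05673599243164
229 298 119 214
tool yaw 144.97 tilt [-0.0014 -0.0013 -1.    ] shift(tool) [0.002  0.0045 0.1302] turn az 0.0081
tool yaw 144.97 tilt [-0.0014 -0.0013 -1.    ] shift(tool) [0.0027 0.0041 0.1303] turn az 0.0081
[[263.69755366 176.2308994 ]
 [263.16635514 175.52282412]]
```

Centre (0.4413, 0.3695), size 99x69, angle -35.06°. The top view agrees within 1 mm. Descend and grip.

{"fn": "move_arm", "kwargs": {
  "moves": [
    [0.0004,0.0009,0.028,0,0,0,0],
    [0.0004,0.0009,0.028,0,0,0,0],
    [0.0004,0.0009,0.028,0,0,0,0],
    [0.0004,0.0009,0.028,0,0,0,0],
    [0.0004,0.0009,0.028,0,0,0,0.3]
  ]
}}

```text
time: 4.78
eef_pos: [0.4417, 0.37, 0.051]
tool_rot: [0.0, 0.308, 0.951, -0.0]
wrist_force: [0.3, 0.1, 0.2]
gripper_width: 0.0897
```

{"fn": "move_arm", "kwargs": {
  "moves": [
    [0,0,0.0095,0,0,0,0.3],
    [0,0,0.0095,0,0,0,0.3],
    [0,0,0.0085,0,0,0,0.5],
    [0,0,0,0,0,0,0.7],
    [0,0,0,0,0,0,1]
  ]
}}

```text
time: 5.2
eef_pos: [0.442, 0.3709, 0.0256]
tool_rot: [0.0, 0.307, 0.952, 0.0]
wrist_force: [-0.6, -1.0, 0.3]
gripper_width: 0.0576
```

{"fn": "move_arm", "kwargs": {
  "moves": [
    [0,0,0,0,0,0,1],
    [0,0,0,0,0,0,1],
    [0,0,0,0,0,0,1],
    [0,0,0,0,0,0,1],
    [0,0,0,0,0,0,1]
  ]
}}

```text
time: 5.62
eef_pos: [0.4416, 0.3709, 0.0249]
tool_rot: [0.0, 0.307, 0.952, 0.0]
wrist_force: [-0.1, 0.2, -0.3]
gripper_width: 0.0242
```

Run:
```python
from h import *
o=get_obs(); print(o["gripper_width"],np.round(o["eef_pos"],4),np.round(o["wrist_force"],2)); goto(o,[.5368,-.0692,.15],194.0)
```

```text
0.024199764355462682 [0.4416 0.3709 0.0249] [-0.08  0.21 -0.32]
tool yaw 144.26 tilt [ 3.e-04  2.e-04 -1.e+00] shift(tool) [-0.3343 -0.3016 -0.1251] turn az -0.8681
```

{"fn": "move_arm", "kwargs": {
  "moves": [
    [0,0,0,0,0,-0.011,1],
    [0,0,0,0,0,0,1],
    [0,0,0,0,0,0,1],
    [0,0,0,0,0,0,1],
    [0,0,0,0,0,0,1]
  ]
}}

```text
time: 6.03
eef_pos: [0.4416, 0.3707, 0.0247]
tool_rot: [-0.0, 0.302, 0.953, -0.0]
wrist_force: [-1.0, -1.9, 2.6]
gripper_width: 0.0119
```

{"fn": "move_arm", "kwargs": {
  "moves": [
    [0,0,-0.005,0,0,0,1],
    [0,0,-0.025,0,0,0,1],
    [0,0,-0.03,0,0,0,1],
    [0,0,-0.03,0,0,0,1],
    [0,0,-0.035,0,0,0,1]
  ]
}}

```text
time: 6.45
eef_pos: [0.441, 0.3704, 0.15]
tool_rot: [-0.001, 0.302, 0.953, -0.001]
wrist_force: [0.7, 0.1, -3.0]
gripper_width: 0.0117
```

Run:
```python
from h import *
o=get_obs(); p,d=read_camera("wrist"); cv2.imwrite("pics/w3.png",p)
print(o["gripper_width"],np.round(o["eef_pos"],4),np.round(o["wrist_force"],2)); goto(o,[.5368,-.0692,.15],194.0)
m,E=cam("wrist",o)
# plate in tool frame: underside should be 24 mm ahead of TCP -> top of plate z
z=o["eef_pos"][2]-.024+.010
w=cv2.morphologyEx((p.min(2)>150).astype(np.uint8)*255,cv2.MORPH_OPEN,np.ones((3,3)))
s=proj(m,E,[*o["eef_pos"][:2],z])[0]; print("plate centre px",s)
cv2.imwrite("pics/w3a.png",p[80:330,130:400])
```

```text
0.011676407578414916 [0.441  0.3704 0.15  ] [ 0.74  0.15 -3.05]
tool yaw 144.89 tilt [-0.0015 -0.0011 -1.    ] shift(tool) [-3.312e-01 -3.045e-01  3.000e-04] turn az -0.8572
plate centre px [258.52830116 228.0782211 ]
```

View pics/w3a.png

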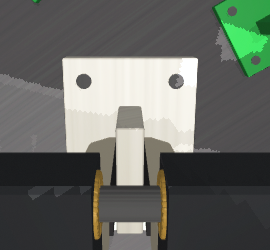

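The plate is held square in the jaws: its front edge is level at crop row 58 and the opening is 11.7 mm. Carry it over the nest.

{"fn": "move_arm", "kwargs": {
  "moves": [
    [-0.0221,-0.0203,0,0,0,0,1],
    [-0.0221,-0.0203,0,0,0,0,1],
    [-0.0221,-0.0203,0,0,0,0,1],
    [-0.0221,-0.0203,0,0,0,0,1],
    [-0.0221,-0.0203,0,0,0,0,1]
  ]
}}

```text
time: 6.92
eef_pos: [0.4735, 0.2229, 0.1496]
tool_rot: [-0.0, 0.301, 0.953, 0.0]
wrist_force: [0.1, -0.6, -3.2]
gripper_width: 0.0122
```

{"fn": "move_arm", "kwargs": {
  "moves": [
    [-0.0221,-0.0203,0,0,0,0,1],
    [-0.0221,-0.0203,0,0,0,0,1],
    [-0.0221,-0.0203,0,0,0,0,1],
    [-0.0221,-0.0203,0,0,0,0,1],
    [-0.0221,-0.0203,0,0,0,0,1]
  ]
}}

```text
time: 7.33
eef_pos: [0.5056, 0.0762, 0.1496]
tool_rot: [0.0, 0.302, 0.953, 0.0]
wrist_force: [0.5, -0.1, -3.3]
gripper_width: 0.0116
```

{"fn": "move_arm", "kwargs": {
  "moves": [
    [-0.0221,-0.0203,0,0,0,0,1],
    [-0.0221,-0.0203,0,0,0,0,1],
    [-0.0221,-0.0203,0,0,0,0,1],
    [-0.0221,-0.0203,0,0,0,0,1],
    [-0.0221,-0.0203,0,0,0,0,1]
  ]
}}

```text
time: 7.75
eef_pos: [0.5376, -0.0705, 0.1496]
tool_rot: [0.0, 0.302, 0.953, 0.0]
wrist_force: [0.7, 0.8, -2.4]
gripper_width: 0.0119
```

{"fn": "move_arm", "kwargs": {
  "moves": [
    [0,0,0,0,0,-0.0857,1],
    [0,0,0,0,0,-0.0857,1],
    [0,0,0,0,0,-0.0857,1],
    [0,0,0,0,0,-0.0857,1],
    [0,0,0,0,0,-0.0857,1]
  ]
}}

```text
time: 8.17
eef_pos: [0.5376, -0.069, 0.1494]
tool_rot: [-0.0, 0.09, 0.996, 0.0]
wrist_force: [0.6, 0.2, -3.1]
gripper_width: 0.012
```

{"fn": "move_arm", "kwargs": {
  "moves": [
    [0,0,0,0,0,-0.0857,1],
    [0,0,0,0,0,-0.0857,1],
    [0,0,0,0,0,-0.0857,1],
    [0,0,0,0,0,-0.0857,1],
    [0,0,0,0,0,-0.0857,1]
  ]
}}

```text
time: 8.58
eef_pos: [0.5375, -0.0689, 0.1495]
tool_rot: [-0.0, -0.124, 0.992, 0.0]
wrist_force: [0.1, 0.1, -3.3]
gripper_width: 0.0116
```

Run:
```python
from h import *
o=get_obs(); p,d=read_camera("wrist"); cv2.imwrite("pics/w4.png",p); np.save("pics/w4.npy",d)
m,E=cam("wrist",o); goto(o,[.5368,-.0692,.06],194.0); print(np.round(o["eef_pos"],4))
# plate edge in the tool frame from w3 pixels (constant in tool)
z=o["eef_pos"][2]-.0145
P=ray(m,E,[[194,138],[325,138],[259,138]],z); q=o["tool_rot"]; r=R.from_quat([q[1],q[2],q[3],q[0]]).as_matrix()
print(np.round((P-o["eef_pos"])@r,4))
g=p.copy()
a=np.radians(14.0); x=np.array([np.cos(a),np.sin(a),0]); y=np.array([-x[1],x[0],0]); O=np.array([.5368,-.0692,0])
F=lambda u,v,w:O+x*u/1e3+y*v/1e3+[0,0,w/1e3]
for P in [F(-52,j*37,12) for j in(-1,1)]+[F(-105,-60,12)]:
    cv2.circle(g,tuple(np.int32(np.round(proj(m,E,P)[0]))),2,(0,0,255),1)
cv2.imwrite("pics/w4a.png",g)
```

```text
tool yaw -165.77 tilt [-2.e-04  1.e-04 -1.e+00] shift(tool) [ 0.0008 -0.0001  0.0895] turn az 0.0041
[ 0.5375 -0.0689  0.1495]
[[ 0.0485 -0.0337  0.0145]
 [ 0.0484  0.0332  0.0145]
 [ 0.0485 -0.0005  0.0145]]
```

View pics/w4a.png

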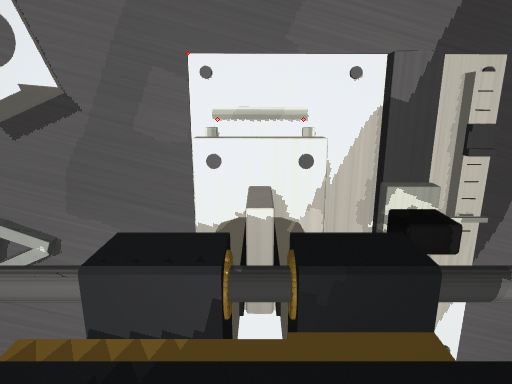

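Run:
```python
from h import *
o=get_obs(); d=np.load("pics/w4.npy"); p=cv2.imread("pics/w4.png"); m,E=cam("wrist",o)
q=o["tool_rot"]; r=R.from_quat([q[1],q[2],q[3],q[0]]).as_matrix()
for n,u,v in(("plate",240,150),("plate",300,185),("platefront",260,141),("lugtop",259,215),("lugtop",259,255),("base",300,85),("baseR",360,130),("base",220,85)):
    z=np.median(d[v-1:v+2,u-1:u+2]); c=np.array([(u-m["cx"])/m["fx"]*z,(v-m["cy"])/m["fy"]*z,z,1]); w=(E@c)[:3]; print(n,np.round(w,4),"tool",np.round((w-o["eef_pos"])@r,4))
g=p[100:200,150:370].min(2); print(g[50,35:52],g[50,170:185], g[28:44,100], g[28:44,60])
```

```text
plate [ 0.4992 -0.0895  0.135 ] tool [ 0.0423 -0.0103  0.0145]
plate [ 0.5091 -0.0545  0.1352] tool [0.0238 0.0212 0.0143]
platefront [ 0.4921 -0.0807  0.1345] tool [0.0469 0.     0.015 ]
lugtop [ 0.5178 -0.0745  0.1747] tool [ 0.0205 -0.0004 -0.0253]
lugtop [ 0.5353 -0.07    0.1747] tool [ 0.0025 -0.0005 -0.0253]
base [ 0.4506 -0.0564  0.0116] tool [0.0809 0.034  0.1378]
baseR [0.4735 0.0045 0.0121] tool [0.0434 0.0872 0.1374]
base [ 0.4676 -0.1218  0.0117] tool [ 0.0809 -0.0335  0.1378]
[ 83  84  83  84  84  84  83 169 235 236 236 236 236 236 236 236 236] [235 236 236 236 236 235 219 187 236 236 236 236 236 236 235] [236 236 235 236 236 236 236 236 184 119 209 235 236 236 236 236] [165 166 166 166 166 166 166 166 136 107 215 235 236 236 235 235]
```

Depths agree: plate top 14.5 mm ahead of the TCP, base at 12 mm. The near rail's inner edge lies on the predicted dots. Lower to just above the nest, then slowly.

{"fn": "move_arm", "kwargs": {
  "moves": [
    [0.0005,0,0.018,0,0,0.004,1],
    [0.0005,0,0.018,0,0,0,1],
    [0.0005,0,0.018,0,0,0,1],
    [0,0,0.018,0,0,0,1],
    [0,0,0.018,0,0,0,1]
  ]
}}

```text
time: 9.05
eef_pos: [0.536, -0.0693, 0.0588]
tool_rot: [0.0, -0.119, 0.993, 0.0]
wrist_force: [0.2, -0.3, -2.9]
gripper_width: 0.0118
```

{"fn": "move_arm", "kwargs": {
  "moves": [
    [0,0,0.003,0,0,0,1],
    [0,0,0.003,0,0,0,1],
    [0,0,0.003,0,0,0,1],
    [0,0,0.003,0,0,0,1],
    [0,0,0.003,0,0,0,1]
  ]
}}

```text
time: 9.47
eef_pos: [0.5366, -0.0694, 0.0454]
tool_rot: [0.001, -0.12, 0.993, -0.0]
wrist_force: [0.2, -0.9, -3.0]
gripper_width: 0.0121
```

Run:
```python
from h import *
o=get_obs(); print(np.round(o["eef_pos"],4),np.round(o["wrist_force"],2),np.round(o["ft_torque"],2)); goto(o,[.5368,-.0692,.0367],194.0)
```

```text
[ 0.5366 -0.0694  0.0454] [ 0.17 -0.88 -2.99] [ 0.08 -0.12  0.04]
tool yaw -166.25 tilt [ 1.4e-03 -2.0e-04 -1.0e+00] shift(tool) [-0.0002  0.0002  0.0087] turn az -0.0044
```

{"fn": "move_arm", "kwargs": {
  "moves": [
    [0.0005,0,0.002,0,0,-0.002,1],
    [0,0,0.002,0,0,0,1],
    [0,0,0.002,0,0,0,1],
    [0,0,0.001,0,0,0,1],
    [0,0,0,0,0,0,1]
  ]
}}

```text
time: 9.88
eef_pos: [0.5356, -0.0694, 0.0375]
tool_rot: [-0.0, -0.121, 0.993, 0.0]
wrist_force: [-0.8, 0.5, -3.3]
gripper_width: 0.0117
```

{"fn": "move_arm", "kwargs": {
  "moves": [
    [0,0,0.001,0,0,0,1],
    [0,0,0.0005,0,0,0,1],
    [0,0,0.0005,0,0,0,1],
    [0,0,0,0,0,0,1],
    [0,0,0,0,0,0,1]
  ]
}}

```text
time: 10.3
eef_pos: [0.5359, -0.0695, 0.0367]
tool_rot: [0.0, -0.121, 0.993, -0.0]
wrist_force: [-5.0, 0.9, 9.4]
gripper_width: 0.0119
```

Run:
```python
from h import *
o=get_obs(); print(np.round(o["eef_pos"],4),np.round(o["wrist_force"],2),np.round(o["ft_torque"],2)); goto(o,[.5368,-.0692,.0367],194.0)
```

```text
[ 0.5359 -0.0695  0.0367] [-5.04  0.95  9.37] [0.27 0.93 0.04]
tool yaw -166.12 tilt [ 5.e-04 -1.e-04 -1.e+00] shift(tool) [-0.0009  0.      0.    ] turn az -0.0021
```

Contact came at exactly the expected height. I'll open and rise.

{"fn": "move_arm", "kwargs": {
  "moves": [
    [0,0,0,0,0,0,0.8],
    [0,0,0,0,0,0,0.6],
    [0,0,0,0,0,0,0.5],
    [0,0,0,0,0,0,0.5],
    [0,0,0,0,0,0,0.5]
  ]
}}

```text
time: 10.72
eef_pos: [0.5357, -0.0694, 0.0356]
tool_rot: [0.0, -0.121, 0.993, -0.0]
wrist_force: [-0.7, 0.2, -0.0]
gripper_width: 0.0405
```

{"fn": "move_arm", "kwargs": {
  "moves": [
    [0,0,-0.005,0,0,0,0.5],
    [0,0,-0.03,0,0,0,0.5],
    [0,0,-0.035,0,0,0,0.5],
    [0,0,-0.04,0,0,0,0.3],
    [0,0,-0.04,0,0,0,0]
  ]
}}

```text
time: 11.13
eef_pos: [0.5352, -0.0694, 0.1875]
tool_rot: [-0.0, -0.121, 0.993, 0.0]
wrist_force: [-0.2, -0.6, 1.1]
gripper_width: 0.0553
```

{"fn": "move_arm", "kwargs": {
  "moves": [
    [0,0,0,0,0,0.1,0],
    [0,0,0,0,0,0.1,0],
    [0,0,0,0,0,0.1,0],
    [0,0,0,0,0,0.1,0],
    [0,0,0,0,0,0.1,0]
  ]
}}

```text
time: 11.55
eef_pos: [0.5356, -0.0695, 0.1861]
tool_rot: [0.0, 0.131, 0.991, -0.0]
wrist_force: [0.6, -0.6, 0.2]
gripper_width: 0.0886
```

Run:
```python
from h import *
o=get_obs(); p,d=read_camera("wrist"); cv2.imwrite("pics/w5.png",p); m,E=cam("wrist",o)
a=np.radians(14.0); x=np.array([np.cos(a),np.sin(a),0]); y=np.array([-x[1],x[0],0]); O=np.array([.5368,-.0692,0])
F=lambda u,v,w:O+x*u/1e3+y*v/1e3+[0,0,w/1e3]
pts=[]
for n,(u,v) in dict(a=(-40,25),b=(40,25),c=(-40,-25),d=(40,-25),e=(-20,-28),f=(20,28)).items():
    i=np.int32(proj(m,E,F(u,v,22))[0]); 
    if 0<i[0]<511 and 0<i[1]<383:
        z=np.median(d[i[1]-1:i[1]+2,i[0]-1:i[0]+2]); c=np.array([(i[0]-m["cx"])/m["fx"]*z,(i[1]-m["cy"])/m["fy"]*z,z,1]); print(n,i,"z",np.round((E@c)[2],4))
g=p.copy()
for i in(-1,1):
  for j in(-1,1): cv2.circle(g,tuple(np.int32(np.round(proj(m,E,F(50*i,35*j,22))[0]))),2,(0,0,255),1)
cv2.imwrite("pics/w5a.png",cv2.resize(g,None,fx=1.5,fy=1.5))
print(o["gripper_width"]); goto(o,F(30,125,57+100),104)
```

```text
a [262 125] z 0.0223
b [301 196] z 0.0225
c [216 150] z 0.0222
d [257 219] z 0.0218
e [224 170] z 0.022
f [294 177] z 0.022
0.08859539886817416
tool yaw 164.94 tilt [ 3.e-04 -1.e-04 -1.e+00] shift(tool) [0.0334 0.1244 0.0291] turn az 1.0637
```

View pics/w5a.png

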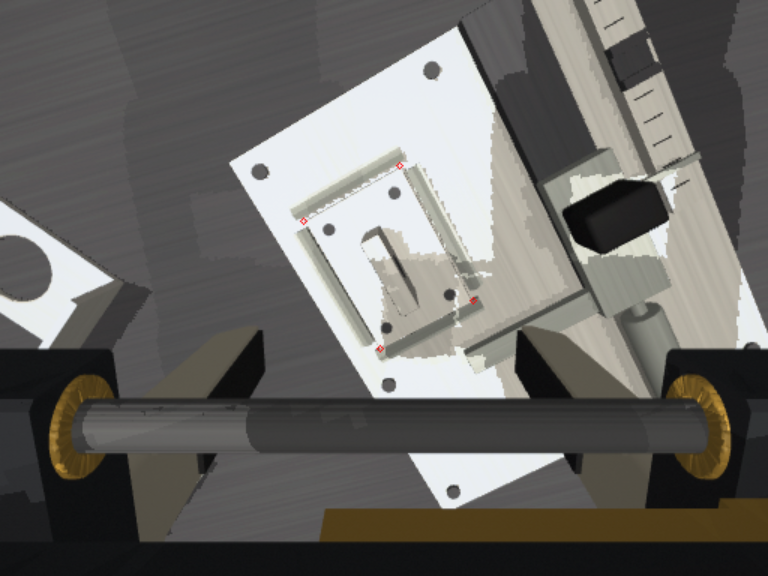

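The plate is seated: its top is at z = 21.8–22.5 mm all over and its corners lie on the seat dots. Now over the grip block.

{"fn": "move_arm", "kwargs": {
  "moves": [
    [0.0067,0.0249,0,0,0,0,0],
    [0.0067,0.0249,0,0,0,0,0],
    [0.0067,0.0249,0,0,0,0,0],
    [0.0067,0.0249,0,0,0,0,0],
    [0.0067,0.0249,0,0,0,0,0]
  ]
}}

```text
time: 12.02
eef_pos: [0.5349, 0.0606, 0.186]
tool_rot: [0.0, 0.127, 0.992, 0.0]
wrist_force: [0.3, -0.7, -0.1]
gripper_width: 0.0931
```

{"fn": "move_arm", "kwargs": {
  "moves": [
    [0,0,0,0,0,0.1064,0],
    [0,0,0,0,0,0.1064,0],
    [0,0,0,0,0,0.1064,0],
    [0,0,0,0,0,0.1064,0],
    [0,0,0,0,0,0.1064,0]
  ]
}}

```text
time: 12.43
eef_pos: [0.535, 0.0596, 0.186]
tool_rot: [0.0, 0.386, 0.923, 0.0]
wrist_force: [0.2, 0.5, 0.1]
gripper_width: 0.0931
```

{"fn": "move_arm", "kwargs": {
  "moves": [
    [0,0,0,0,0,0.1064,0],
    [0,0,0,0,0,0.1064,0],
    [0,0,0,0,0,0.1064,0],
    [0,0,0,0,0,0.1064,0],
    [0,0,0,0,0,0.1064,0]
  ]
}}

```text
time: 12.85
eef_pos: [0.535, 0.0595, 0.186]
tool_rot: [0.0, 0.615, 0.789, 0.0]
wrist_force: [-0.2, 0.2, 0.1]
gripper_width: 0.0931
```

```bash
cat > look.py <<'E'
from h import *
import sys
o=get_obs(); p,d=read_camera("wrist"); n=sys.argv[1]; cv2.imwrite(f"pics/{n}.png",p); m,E=cam("wrist",o)
a=np.radians(14.0); x=np.array([np.cos(a),np.sin(a),0]); y=np.array([-x[1],x[0],0]); O=np.array([.5368,-.0692,0])
F=lambda u,v,w:O+x*u/1e3+y*v/1e3+[0,0,w/1e3]
print("tcp in fixture mm",np.round([(o["eef_pos"]-O)@x*1e3,(o["eef_pos"]-O)@y*1e3,o["eef_pos"][2]*1e3],1),"f",np.round(o["wrist_force"],1),o["gripper_width"])
goto(o,F(30,125,57),104)
U,V=np.meshgrid(np.arange(60,-60,-.25),np.arange(205,100,-.25))
uv=proj(m,E,O+np.c_[U.ravel(),V.ravel(),np.full(U.size,36.)]@np.array([x,y,[0,0,1]])/1e3).astype(np.float32)
s=cv2.resize(cv2.remap(p,uv[:,0].reshape(U.shape),uv[:,1].reshape(U.shape),cv2.INTER_CUBIC),None,fx=1.6,fy=1.4)
for u in range(-60,61,10): c=int((60-u)*6.4); cv2.line(s,(c,0),(c,12 if u%20 else 20),(0,0,255),1)
cv2.imwrite(f"pics/{n}c.png",s)
# heights along the clip row (fixture y=186) : top surface profile
for v in(180,186):
  row=[]
  for u in np.arange(-52,-14,2):
    i=np.int32(np.round(proj(m,E,F(u,v,38))[0]))
    if not(0<=i[0]<512 and 0<=i[1]<384): row.append(None);continue
    z=d[i[1],i[0]]; c=np.array([(i[0]-m["cx"])/m["fx"]*z,(i[1]-m["cy"])/m["fy"]*z,z,1]); w=(E@c)[:3]; row.append((float(np.round((w-O)@x*1e3,1)),float(np.round(w[2]*1e3,1))))
  print(v,row)
E
python3 look.py w6
```

```text
tcp in fixture mm [ 29.4 125.3 186. ] f [-0.2  0.2  0.1] 0.09312078420988966
tool yaw 104.12 tilt [ 1.e-04 -0.e+00 -1.e+00] shift(tool) [-0.0003  0.0006  0.129 ] turn az 0.0020
180 [(-55.0, 26.8), (-53.5, 25.5), (-48.8, 33.2), (-46.9, 33.4), (-45.4, 32.3), (-43.7, 31.5), (-42.3, 29.7), (-39.7, 29.2), (-37.6, 30.6), (-35.9, 30.0), (-34.3, 28.6), (-31.3, 29.7), (-28.7, 33.7), (-26.9, 33.9), (-25.2, 33.4), (-23.9, 24.9), (-22.0, 25.5), (-20.1, 25.3), (-18.1, 26.2)]
186 [(-55.1, 25.1), (-52.9, 26.2), (-49.1, 33.8), (-47.5, 33.0), (-44.7, 33.6), (-43.7, 30.6), (-42.0, 29.8), (-40.1, 30.2), (-37.1, 31.5), (-35.7, 29.5), (-34.0, 29.0), (-31.8, 31.0), (-28.5, 34.0), (-26.8, 33.5), (-24.9, 33.5), (-23.9, 29.0), (-21.7, 25.5), (-19.8, 25.8), (-17.9, 26.5)]
```

View pics/w6c.png

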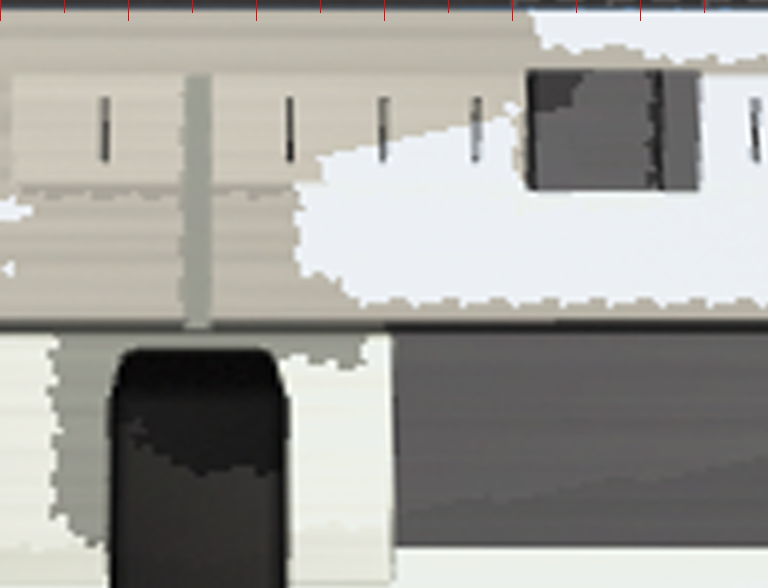

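The clip's ear tops (z≈34) span u = -50 to -24, so the gap's middle is at about -37. The pointer and block are at u≈29.1, so the pull is about 66 mm. Descend and grip the block.

{"fn": "move_arm", "kwargs": {
  "moves": [
    [0,0,0.025,0,0,0,0],
    [0,0,0.025,0,0,0,0],
    [0,0,0.025,0,0,0,0],
    [0,0,0.025,0,0,0,0],
    [0,0,0.015,0,0,0,0]
  ]
}}

```text
time: 13.32
eef_pos: [0.5341, 0.0594, 0.0682]
tool_rot: [-0.001, 0.612, 0.791, -0.001]
wrist_force: [-0.8, -0.1, 0.0]
gripper_width: 0.0931
```

{"fn": "move_arm", "kwargs": {
  "moves": [
    [0,0,0.01,0,0,0,0],
    [0,0,0.004,0,0,0,0.5],
    [0,0,0,0,0,0,1],
    [0,0,0,0,0,0,1],
    [0,0,0,0,0,0,1]
  ]
}}

```text
time: 13.73
eef_pos: [0.5357, 0.0595, 0.0579]
tool_rot: [0.001, 0.614, 0.79, 0.001]
wrist_force: [1.2, 0.0, 0.0]
gripper_width: 0.0711
```

{"fn": "move_arm", "kwargs": {
  "moves": [
    [0,0,0,0,0,0,1],
    [0,0,0,0,0,0,1],
    [0,0,0,0,0,0,1],
    [0,0,0,0,0,0,1],
    [0,0,0,0,0,0,1]
  ]
}}

```text
time: 14.15
eef_pos: [0.5351, 0.0595, 0.0568]
tool_rot: [0.0, 0.614, 0.789, 0.0]
wrist_force: [0.4, -0.4, 0.3]
gripper_width: 0.038
```

{"fn": "move_arm", "kwargs": {
  "moves": [
    [0,0,0,0,0,0,1],
    [0,0,0,0,0,0,1],
    [0,0,0,0,0,0,1],
    [0,0,0,0,0,0,1],
    [0,0,0,0,0,0,1]
  ]
}}

```text
time: 14.57
eef_pos: [0.5339, 0.0592, 0.0566]
tool_rot: [-0.001, 0.614, 0.789, -0.001]
wrist_force: [-13.0, -3.3, 8.8]
gripper_width: 0.0238
```

```bash
python3 look.py w7 | head -2
```

```text
tcp in fixture mm [ 28.2 125.3  56.6] f [-13.   -3.3   8.8] 0.0237767773624025
tool yaw 104.26 tilt [-3.1e-03 -6.0e-04 -1.0e+00] shift(tool) [-0.0003  0.0018 -0.0004] turn az 0.0046
```

{"fn": "move_arm", "kwargs": {
  "moves": [
    [0,-0.003,0,0,0,0,1],
    [0,-0.006,0,0,0,0,1],
    [0,-0.007,0,0,0,0,1],
    [0,-0.007,0,0,0,0,1],
    [0,-0.007,0,0,0,0,1]
  ]
}}

```text
time: 15.03
eef_pos: [0.5059, 0.0522, 0.0566]
tool_rot: [0.0, 0.614, 0.789, 0.001]
wrist_force: [7.9, 3.0, -3.7]
gripper_width: 0.0239
```

{"fn": "move_arm", "kwargs": {
  "moves": [
    [0,-0.007,0,0,0,0,1],
    [0,-0.007,0,0,0,0,1],
    [0,-0.007,0,0,0,0,1],
    [0,-0.006,0,0,0,0,1],
    [0,-0.003,0,0,0,0,1]
  ]
}}

```text
time: 15.45
eef_pos: [0.4768, 0.0449, 0.0566]
tool_rot: [0.0, 0.614, 0.789, 0.001]
wrist_force: [10.7, 4.6, -7.1]
gripper_width: 0.0236
```

```bash
python3 look.py w8
```

```text
tcp in fixture mm [-30.6 125.2  56.6] f [10.7  4.6 -7.1] 0.023592753979018336
tool yaw 104.26 tilt [ 1.8e-03  8.0e-04 -1.0e+00] shift(tool) [-0.0005  0.0606 -0.0003] turn az 0.0046
180 [(-53.3, 26.4), (-51.1, 26.4), (-48.1, 33.9), (-46.5, 34.0), (-44.5, 33.6), (-42.5, 30.6), (-40.4, 30.4), (-38.2, 30.4), (-36.1, 30.3), (-33.9, 30.6), (-32.3, 29.4), (-30.1, 40.8), (-28.1, 40.5), (-25.9, 33.9), (-23.5, 26.6), (-21.2, 25.7), (-19.0, 26.3), (-17.4, 26.7), (-15.2, 26.4)]
186 [(-53.7, 26.3), (-51.5, 26.0), (-48.4, 34.9), (-46.6, 32.5), (-44.4, 32.7), (-42.5, 29.5), (-40.4, 29.3), (-38.2, 30.2), (-36.0, 29.8), (-33.9, 29.7), (-32.3, 29.7), (-30.2, 40.1), (-28.1, 39.6), (-25.9, 34.1), (-23.5, 25.8), (-21.3, 25.1), (-19.2, 26.7), (-16.9, 25.0), (-14.7, 25.8)]
```

View pics/w8c.png

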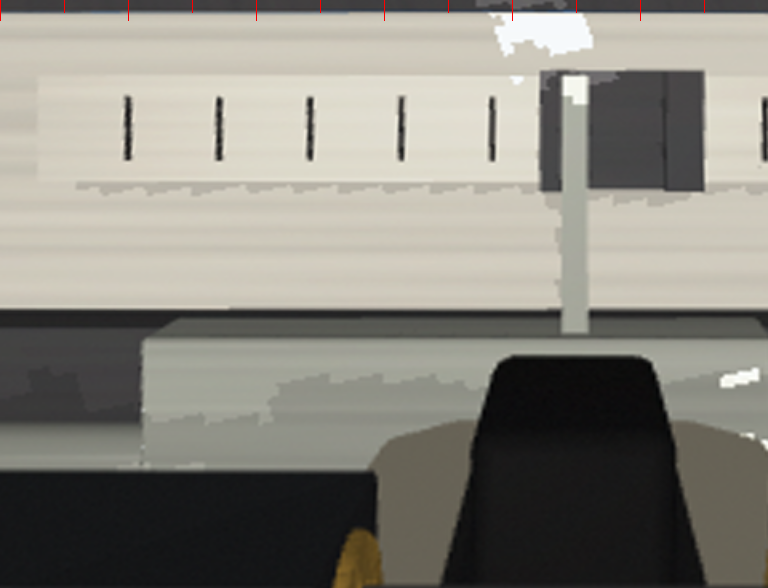

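The pointer blade is at px 562–588. The clip spans 540–704, so its gap middle is at 622. That leaves 7.4 mm to go.

{"fn": "move_arm", "kwargs": {
  "moves": [
    [0,-0.003,0,0,0,0,1],
    [0,-0.003,0,0,0,0,1],
    [0,-0.0015,0,0,0,0,1],
    [0,0,0,0,0,0,1],
    [0,0,0,0,0,0,1]
  ]
}}

```text
time: 15.92
eef_pos: [0.47, 0.0432, 0.0566]
tool_rot: [0.0, 0.614, 0.789, 0.001]
wrist_force: [9.7, 4.1, -6.3]
gripper_width: 0.0237
```

```bash
python3 look.py w9|head -2
python3 - <<'E'
from h import *
p=cv2.imread("pics/w9c.png"); q=read_camera("top")[0]
t=cv2.resize(q[100:225,230:350],None,fx=3.2,fy=3.2,interpolation=cv2.INTER_CUBIC)
h=max(p.shape[0]//2,t.shape[0]); c=np.zeros((h,384+t.shape[1],3),np.uint8)
s=cv2.resize(p,(384,p.shape[0]//2)); c[:s.shape[0],:384]=s; c[:t.shape[0],384:]=t; cv2.imwrite("pics/fin.png",c)
E
```

```text
tcp in fixture mm [-37.6 125.2  56.6] f [ 9.7  4.1 -6.3] 0.023703638829307396
tool yaw 104.26 tilt [ 1.9e-03  8.0e-04 -1.0e+00] shift(tool) [-0.0005  0.0676 -0.0003] turn az 0.0046
```

View pics/fin.png

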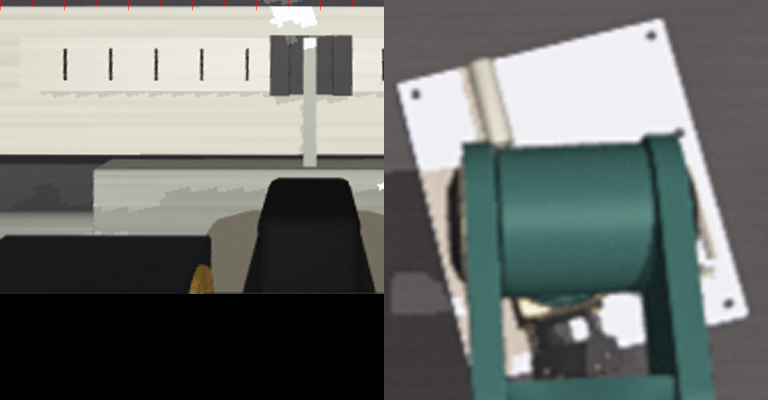

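The pointer (px 303–316) stands over the middle of the clip's gap (289–333), about 0.5 mm off centre. I'll hold for a moment, then hand in.

{"fn": "move_arm", "kwargs": {
  "moves": [
    [0,0,0,0,0,0,1],
    [0,0,0,0,0,0,1],
    [0,0,0,0,0,0,1],
    [0,0,0,0,0,0,1],
    [0,0,0,0,0,0,1]
  ]
}}

```text
time: 16.43
eef_pos: [0.4701, 0.0432, 0.0566]
tool_rot: [0.001, 0.614, 0.789, 0.001]
wrist_force: [9.1, 3.9, -6.2]
gripper_width: 0.024
```

```bash
python3 -c "
from plant import *
o=get_obs(); print(o['eef_pos'],o['wrist_force'],o['gripper_width'],o['time']); print(sign_off())"
```

```text
[0.47011901 0.04317874 0.0566062 ] [ 9.09880994  3.92481069 -6.20952127] 0.023967255234046823 16.4333
the job is handed in; nothing more can be done
None
```

I loaded the white lug plate into the nest and released it. I then pulled the slide to the index clip and handed the job in at 16.4 s with the gripper still holding it. `sign_off()` gives no verdict, so what follows is from my own checks.

- **Plate:** after release, the depth readings put its top at 21.8–22.5 mm above the table at six points, against 22 mm for a fully seated plate. Its corners lay on the seat corners I had predicted in the wrist view. I did not look at the plate again after the pull, because the arm hid it in the last top view.
- **Slide:** in the last wrist view the pointer stood about 0.5 mm from the middle of the clip's gap. The arm was still, holding about 10 N along the slide, which is near what the spring should pull there. The jaws were 24 mm apart, the width of the grip block.
- **Disagreements:**
  - My position for the fixture along its own x axis differed by about 1–1.5 mm between the top and wrist cameras. I settled the last 7 mm of the pull from the pointer and clip in a single wrist picture.
  - A vertical force of about 6 N stayed on the wrist while holding, and I did not trace its cause.
- **Bystanders:** I kept the arm clear of the bracket, magnet square, bolt and green look-alikes, but did not measure their positions again at the end.

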